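# Turn the covered sample carousel and nest the small dish

## Robot

A 6-joint arm with a two-finger parallel gripper is mounted at the origin on a cart in front of the work surface, level with it; the furniture and walls round the work are solid. World frame = base frame: x ahead of the robot, y to its left, z up, the work surface at z = 0. Lengths are in m, angles in degrees, forces in N, time in s.
With the tool pointing down it reaches from about 0.325 to 0.85 m from the base axis. Payload 15.5 kg.
Tool frame: the origin (TCP) lies midway between the tips of the shut fingers; the grasp point (between the pads) lies 19 mm behind it; y points along the fingers, x is the direction in which the jaws open and shut, and the axes are right-handed (so a half turn about y gives the same grasp; the last joint's range is limited). The gripper opens to 91 mm and grips with 3 to 60 N. Pads are 32 mm wide; open, the fingers measure 118 mm over their backs; the gripper's body (76 mm by 178 mm) begins 60 mm behind the grasp point.
Start: joints at [-80.357, 28.281, 77.091, -0, 74.628, -5.472], TCP at [0.163, -0.603, 0.214] pointing down, gripper open.
Joint ranges: [-166.48, 166.48], [-47.26, 123.95], [12.59, 153.08], [-70.14, 250.14], [6.76, 159.57], [-176.63, 176.63]. Speed limits (degrees/s): [108.29, 108.29, 147.25, 172.46, 172.46, 172.46].

## Interface

Orientations are given as a 3x3 rotation matrix whose columns are the frame's x, y, z axes.
In Python, from bench import ctrl gives the robot as it stands. The module is installed in compiled form; this text tells all that it offers. Calls block until the motion is done:
- ctrl.goto(position, orientation): joint-space move of the TCP to a pose.
- ctrl.move_l(position, vel=0.15, ori=None, contact_N=None): straight line of the TCP; ori=None keeps the orientation; vel is the mean speed in m/s. With contact_N (N) it stops when the force on the tool has changed by that much, and returns True; else False.
- ctrl.movej(angles): joint-space move.
- ctrl.command_gripper(opening): opening from 0.0 (shut) to 1.0 (fully open); the grip force is fixed at half the most; returns when the fingers have stopped.
- ctrl.sleep(seconds).
- ctrl.ik(position, orientation): joint angles nearest the present ones, or None.
- ctrl.read_camera(name): name is "scene" or "top" or "wrist"; returns the picture (480x640x3 uint8, blue, green, red); there is no depth.
- ctrl.camera_params(name): a dict with "fx", "fy", "cx", "cy" (pixels), "D" ([k1, k2, p1, p2, k3] as OpenCV has them; the pictures are not rectified), "pose" (4x4, takes a point from camera to world coordinates); the wrist camera has in their place "T_tool_cam" (4x4, takes a point from camera to tool coordinates, whose origin is the TCP and whose axes are the tool frame's). Camera axes: x right, y up, looking along -z (the intrinsics and any distortion apply to the point x, -y, -z); pixel columns grow to the right and rows downward; lengths in m; the calibration is good to about 2 mm. A picture is of the moment at which its call begins: read the wrist's pose just before it. camera_params takes no time and is no camera call.
A pose or a line that the arm cannot do raises ctrl.MotionError and nothing moves.
- ctrl.sign_off(): hands the job in, once; it reports no verdict.
Readings, each from a call of its own:
- ctrl.current_t(): time.
- ctrl.current_q(): joint angles.
- ctrl.current_dq(): joint speeds.
- ctrl.current_effort(): joint torques, N m.
- ctrl.current_tool_pos(): TCP position.
- ctrl.current_eef_rot(): TCP orientation.
- ctrl.current_contact_force(): force on the tool from outside, world axes, zero at the start.
- ctrl.current_wrist_torque(): the same for the moment, N m.
- ctrl.current_grip_width(): opening from 0.0 (shut) to 1.0 (fully open).
Only numpy, scipy, OpenCV 4.12 (cv2) and the standard library are available. Lean on these libraries where they do the work, as an engineer would, in place of code of your own. Each camera call takes 0.05 s, during which the arm holds its last target. There are 200 camera calls.

## Task

The covered carousel holds three handled steel dishes. Turn it by the bar on top until the small round dish stands still in the middle of the cover's opening, then lift that dish out by its handle and set it down inside the large dish on the bench, standing flat, with the two handles pointing opposite ways, or at least a quarter turn apart. Do not drop it, leave the other two dishes in their bays, and leave the large dish and the other bench things where they stand.

Things in the scene. Friction and masses are not known exactly. Their poses are not given: they have to be found in the camera images.
- carousel: Fixed round housing: white base plate 394 mm across, 12 mm thick, and a clear cover 384 mm across with wall and flat roof (underside 98, top edging 103 mm above the bench). Wall and roof are missing 50 deg either side of the front: the only way in. Origin on the turning axis at bench height; its -x axis points out through the middle of the opening.
- turntable (a joint): Turntable angle, anticlockwise from above, no stops, 0 = as it stood at the start. Takes about 0.06 Nm, stays where left. 4 bays 90 deg apart, centres 78 mm from the axis, floor 24 mm above the bench, rim radius 126 mm, fins between bays up to 48 mm. Anticlockwise: small dish, wide dish, empty, square dish; they just stand on it.
- knob (a point): Centre of the black bar above the roof, on the turning axis, fixed to the turntable: 90 mm long along its x axis, 16 mm wide along y, 34 mm tall (123 to 157 mm above the bench; this point at 142). Grip it across its width from above and turn. Its +x points to the small dish's bay.
- small_center (a point): Centre, half-way up, of the small round steel dish: 60 mm across, 60 mm tall, wall 2.5 mm, about 80 g. z up. Its straight level handle points along its +x, outward in its bay: 12 mm wide, 10 mm tall, mid-height 25 mm above this point, from 30 to 92 mm from the dish axis. Grip it from above about 70 mm from the dish axis, fingers either side.
- large_handle_end (a point): Point near the outer end of the large dish's handle, 105 mm along +x from the dish axis and 13 mm above its centre.
- wide_center (a point): Centre, half-way up, of the wide, lower round dish on the carousel: 78 mm diameter, 45 mm tall, handle outward. Stays in its bay.
- square_center (a point): Centre, half-way up, of the square dish on the carousel: 60 x 60 mm, 60 mm tall, handle outward. Stays in its bay.
- large_center (a point): Centre, half-way up, of the large round steel dish on the bench: 100 mm outer diameter, 95 mm inner diameter, 36 mm tall, inner floor 4 mm above the bench, 350 g. This point is 18 mm above its underside. Its handle sticks out level along its +x axis, 12 mm wide, mid-height 31 mm above the bench, to 111 mm from the dish axis.
- bottle_a: Bystander: round screw-cap bottle, 56 mm across and 104 mm tall, near the water bath. Origin at the centre of its underside.
- bottle_b: Bystander: round screw-cap bottle, 56 mm across and 104 mm tall, on the right. Origin at the centre of its underside.
- lab_timer: Bystander: flat timer, 66 x 66 x 21 mm, in front of the carousel. Origin at the centre of its underside.
There are look-alikes about, which are no part of the job. What is shaped like the part that bears large_handle_end but purple is not meant.

How it is judged:
By the outcome, as a careful person would: the job done as asked, in the order asked, and still so for the second after the job is handed in, with the robot touching nothing.
It also fails if it takes over 72 s, if anything falls off the work surface, if the arm or the gripper's body presses on something with over 40 N, if the wrist force passes 120 N, or if a joint passes its speed limit or range.

## Working session

There is one attempt and no reset: what is moved stays moved. The work goes in short steps, each a Python script; the robot and the scene stay as the last script left them, time stands still between calls to the robot, and variables do not carry over. Pictures are saved under pics/ and viewed, about 8 in all and at most 12, crops included, and the job is handed in when it is done.

```bash
mkdir -p pics; ls; python3 - <<'E'
from bench import ctrl
import cv2,numpy as np
np.set_printoptions(precision=4,suppress=True)
for n in("scene","top","wrist"):
    im=ctrl.read_camera(n);cv2.imwrite(f"pics/{n}0.png",im);print(n,ctrl.camera_params(n))
print(ctrl.current_tool_pos(),ctrl.current_eef_rot(),ctrl.current_t())
E
```

```text
pics
scene {'fx': 469.72667376242714, 'fy': 469.72667376242714, 'cx': 321.5094071715276, 'cy': 233.7464784872342, 'D': array([-0.0907,  0.    ,  0.    ,  0.    ,  0.    ]), 'pose': array([[-0.5759,  0.3442, -0.7416, -0.6419],
       [-0.8173, -0.2218,  0.5317,  0.7373],
       [ 0.0185,  0.9123,  0.409 ,  0.7495],
       [ 0.    ,  0.    ,  0.    ,  1.    ]])}
top {'fx': 563.4442841508571, 'fy': 563.4442841508571, 'cx': 306.9818648935754, 'cy': 235.6426006864749, 'D': array([-0.1026,  0.    ,  0.    ,  0.    ,  0.    ]), 'pose': array([[-0.0113,  0.9922, -0.1242,  0.2943],
       [-0.9998, -0.009 ,  0.0187, -0.0753],
       [ 0.0174,  0.1244,  0.9921,  1.6483],
       [ 0.    ,  0.    ,  0.    ,  1.    ]])}
wrist {'fx': 377.0941949277597, 'fy': 377.0941949277597, 'cx': 317.2044826755368, 'cy': 239.9292794731425, 'D': array([-0.0816,  0.    ,  0.    ,  0.    ,  0.    ]), 'T_tool_cam': array([[ 1.    , -0.0002,  0.0006, -0.0004],
       [ 0.0006,  0.2582, -0.9661, -0.1718],
       [ 0.    ,  0.9661,  0.2582,  0.0725],
       [ 0.    ,  0.    ,  0.    ,  1.    ]])}
[ 0.1629 -0.6031  0.2135] [[ 0.2607 -0.0002  0.9654]
 [-0.9654  0.0009  0.2607]
 [-0.0009 -1.      0.0001]] 0.15
```

View pics/top0.png

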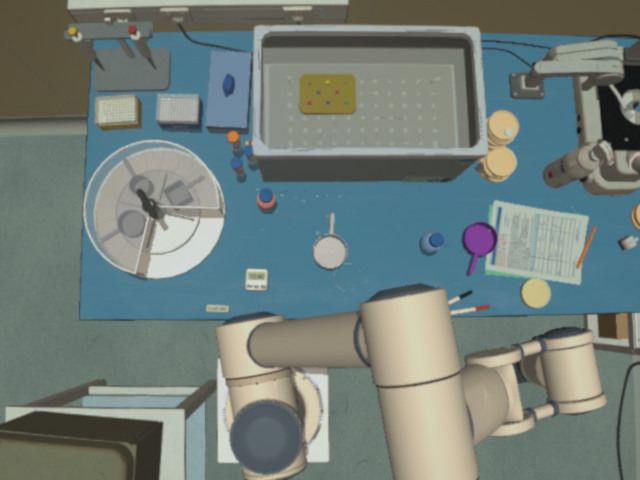

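View pics/scene0.png

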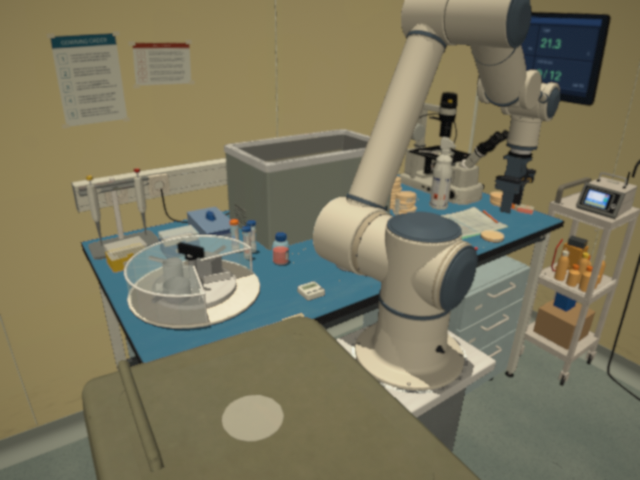

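The top view shows the carousel round (154,210) with its black bar near (150,205), and the steel dish at (330,251) with its handle up to (332,215). The purple dish at (480,240) is the look-alike. I'll enlarge the carousel and the steel dish next.

```bash
cat > h.py <<'E'
from bench import ctrl
import cv2,numpy as np
np.set_printoptions(precision=4,suppress=True)
def cam(n,pos=None,R=None):
    p=ctrl.camera_params(n)
    K=np.array([[p['fx'],0,p['cx']],[0,p['fy'],p['cy']],[0,0,1]])
    if n=="wrist":
        T=np.eye(4);T[:3,:3]=R;T[:3,3]=pos;P=T@p['T_tool_cam']
    else:P=p['pose']
    return K,p['D'],P
def ray(c,uv):
    K,D,P=c
    x=cv2.undistortPoints(np.array(uv,float).reshape(-1,1,2),K,D).reshape(-1,2)
    d=np.c_[x[:,0],-x[:,1],-np.ones(len(x))]@P[:3,:3].T
    return P[:3,3],d
def onz(c,uv,z):
    o,d=ray(c,uv);return o+d*((z-o[2])/d[:,2])[:,None]
def proj(c,pts):
    K,D,P=c
    q=(np.atleast_2d(pts)-P[:3,3])@P[:3,:3]
    return cv2.projectPoints(q*[1,-1,-1],np.zeros(3),np.zeros(3),K,D)[0].reshape(-1,2)
def wshot(name):
    pos,R=ctrl.current_tool_pos(),ctrl.current_eef_rot()
    im=ctrl.read_camera("wrist");cv2.imwrite(f"pics/{name}.png",im)
    np.savez(f"pics/{name}.npz",p=pos,R=R);return im,cam("wrist",pos,R)
def down(a):  # tool down, jaw axis x at angle a (deg) in plan; approach y = -z
    a=np.radians(a);x=np.array([np.cos(a),np.sin(a),0]);y=np.array([0,0,-1.])
    return np.c_[x,y,np.cross(x,y)]
E
python3 - <<'E'
from h import *
im=cv2.imread("pics/top0.png")
a=cv2.resize(im[130:290,75:235],None,fx=3.7,fy=3.7,interpolation=cv2.INTER_CUBIC)
b=cv2.resize(im[205:285,300:355],None,fx=3.7,fy=3.7,interpolation=cv2.INTER_CUBIC)
o=np.zeros((a.shape[0],a.shape[1]+b.shape[1],3),np.uint8);o[:,:a.shape[1]]=a;o[:b.shape[0],a.shape[1]:]=b
cv2.imwrite("pics/crop0.png",o)
c=cam("top")
print("axis",onz(c,[[154,210]],.1),"bar",onz(c,[[150,205]],.142),"dish",onz(c,[[330,251],[332,215]],.033))
print("timer,bottles",onz(c,[[257,279],[266,200],[432,242]],.03))
E
```

```text
axis [[0.5643 0.3223 0.1   ]] bar [[0.5709 0.3229 0.142 ]] dish [[ 0.4514 -0.1716  0.033 ]
 [ 0.5564 -0.1791  0.033 ]]
timer,bottles [[ 0.373   0.039   0.03  ]
 [ 0.6028  0.0126  0.03  ]
 [ 0.475  -0.4703  0.03  ]]
```

View pics/crop0.png

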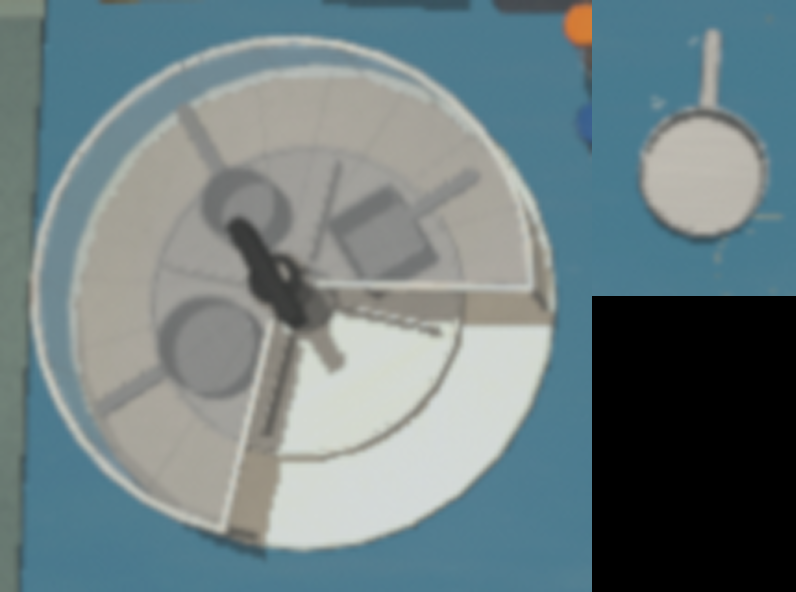

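The enlarged crop (scale 3.7) shows:
- **Bar:** it runs from (235,225) to (305,325). Its +x end points at the round dish at upper left, crop (240,205), which is the small dish.
- **Other bays:** anticlockwise from there come the wide dish (210,345), the empty bay at the opening (lower right), and the square dish (385,235). This matches the order given.
- **Large dish:** the grey steel dish at full-image (330,251), with its handle up. The purple one is excluded.

```bash
python3 - <<'E'
from h import *
im=cv2.imread("pics/top0.png");c=cam("top")
f=lambda u:np.array(u,float)/3.7+[75-.37,130-.37]
e1=onz(c,f([[332,287],[530,290]]),.101);e2=onz(c,f([[268,325],[222,527]]),.101)
# roof edge lines -> axis
A=np.array([e1[1,:2]-e1[0,:2],-(e2[1,:2]-e2[0,:2])]).T
s=np.linalg.solve(A,e2[0,:2]-e1[0,:2]);ax=e1[0,:2]+s[0]*(e1[1,:2]-e1[0,:2])
print("axis by edges",ax,[np.linalg.norm(e[1,:2]-ax) for e in(e1,e2)],[np.degrees(np.arctan2(*(e[1,:2]-e[0,:2])[::-1])) for e in(e1,e2)])
# base plate rim circle: sample edge points on plate & on ring
P=onz(c,f([[553,325],[548,360],[500,470],[415,525],[300,549]]),.012)[:,:2]
x=np.linalg.lstsq(np.c_[2*P,np.ones(len(P))],(P**2).sum(1),rcond=None)[0];print("plate",x[:2],np.sqrt(x[2]+x[:2]@x[:2]))
R=onz(c,f([[33,295],[65,165],[160,72],[285,38],[430,85],[520,190],[222,527],[90,440]]),.101)[:,:2]
x=np.linalg.lstsq(np.c_[2*R,np.ones(len(R))],(R**2).sum(1),rcond=None)[0];print("ring",x[:2],np.sqrt(x[2]+x[:2]@x[:2]))
m=(im.max(2)<70).astype(np.uint8);m[:130]=0;m[290:]=0;m[:,:75]=0;m[:,235:]=0
n,l,st,ce=cv2.connectedComponentsWithStats(m)
for i in range(1,n):
    if st[i,4]>20:
        ys,xs=np.where(l==i);W=onz(c,np.c_[xs,ys],.15)[:,:2];mu=W.mean(0);w,v=np.linalg.eigh(np.cov((W-mu).T))
        t=(W-mu)@v[:,1];print(st[i],ce[i],mu,np.ptp(t),np.degrees(np.arctan2(v[1,1],v[0,1])))
# large dish
hsv=cv2.cvtColor(im,cv2.COLOR_BGR2HSV);m=((hsv[...,1]<70)&(hsv[...,2]>110)).astype(np.uint8)
n,l,st,ce=cv2.connectedComponentsWithStats(m);i=l[251,330];ys,xs=np.where(l==i);print(st[i])
d=ys>=238;u=np.c_[xs,ys]
print("circ",cv2.minEnclosingCircle(np.float32(u[ys>=236])))
E
```

```text
axis by edges [0.5728 0.335 ] [np.float64(0.19215770878727287), np.float64(0.1854875961131637)] [np.float64(-91.46936489790838), np.float64(168.40226908619874)]
plate [0.5581 0.3161] 0.17909886957000837
ring [0.5781 0.3327] 0.19005877905950577
[137 190  21  28 215] [147.5535 204.1209] [0.572  0.3276] 0.09088695011479893 -145.85668840308895
[ 312  213   39   56 1077]
circ ((332.38043212890625, 252.19021606445312), 20.671350479125977)
```

```bash
python3 - <<'E'
from h import *
ax=np.array([.573,.330,.27])
for a in (124,-56): print(a,ctrl.ik(ax,down(a)))
for a in (-90,90,124,-56): print("mid",a,ctrl.ik([.40,-.05,.32],down(a)))
best=None
q=np.array(ctrl.ik(ax,down(124)));q2=np.array(ctrl.ik(ax,down(-56)))
qm=np.array(ctrl.ik([.40,-.05,.32],down(-90)))
t=ctrl.current_t();ctrl.movej(qm);print("t1",ctrl.current_t()-t,ctrl.current_tool_pos())
q=min([ctrl.ik(ax,down(124)),ctrl.ik(ax,down(-56))],key=lambda v:abs(v[5]-ctrl.current_q()[5]))
ctrl.movej(q);print("t2",ctrl.current_t()-t,ctrl.current_q(),ctrl.current_tool_pos())
wshot("w1")
E
```

```text
124 [ 24.767   28.8747  66.9871  -0.      84.1382 -99.233 ]
-56 [24.767  28.8747 66.9871 -0.     84.1382 80.767 ]
mid -90 [-15.6273   3.7358  95.7232  -0.      80.541   74.3727]
mid 90 [ -15.6273    3.7358   95.7232   -0.       80.541  -105.6273]
mid 124 [ -15.6273    3.7358   95.7232   -0.       80.541  -139.6273]
mid -56 [-15.6273   3.7358  95.7232  -0.      80.541   40.3727]
t1 2.1917 [ 0.4002 -0.0505  0.3199]
t2 3.7417000000000002 [24.67   28.8167 67.0188 -0.0186 84.1421 80.7588] [0.5733 0.3288 0.2705]
```

View pics/w1.png

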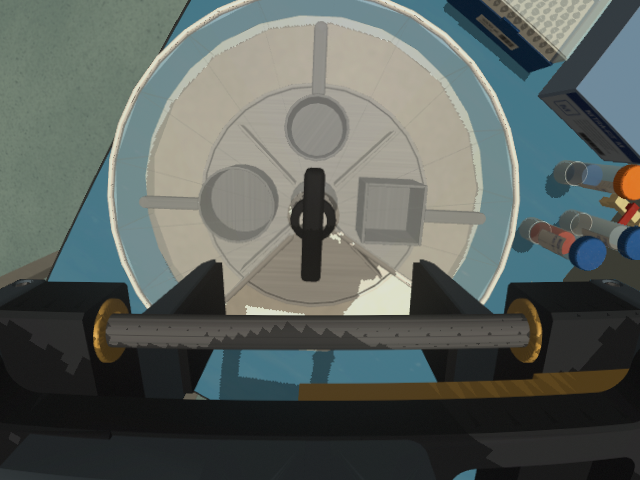

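The wrist view shows the bar from (314,170) to (312,280). Beyond its far end is the small dish (317,127), with its handle pointing outward. The wide dish is on the left (240,200) and the square dish on the right (392,212).

```bash
python3 - <<'E'
from h import *
im=cv2.imread("pics/w1.png");z=np.load("pics/w1.npz");c=cam("wrist",z['p'],z['R'])
ang=lambda v:np.degrees(np.arctan2(v[1],v[0]))
m=(im.max(2)<60).astype(np.uint8);m[290:]=0;m[:150]=0;m[:,:285]=0;m[:,345:]=0
m=cv2.morphologyEx(m,cv2.MORPH_OPEN,np.ones((3,3)))
n,l,st,ce=cv2.connectedComponentsWithStats(m);i=1+np.argmax(st[1:,4]);print(st[i])
for r in range(170,284,8):
    xs=np.where(l[r]==i)[0];print(r,xs.min(),xs.max(),end='; ')
ys,xs=np.where(l==i)
end=onz(c,[[(xs[ys<178]).mean(),ys.min()],[xs[ys>272].mean(),ys.max()]],.157);print("\nbar",end,np.linalg.norm(end[0]-end[1]),end.mean(0),ang(end[0]-end[1]))
# ring top edge
R=onz(c,[[519,180],[513,240],[110,190],[117,120],[508,110],[125,262],[470,35],[165,30]],.103)[:,:2]
x=np.linalg.lstsq(np.c_[2*R,np.ones(len(R))],(R**2).sum(1),rcond=None)[0];a=x[:2];print("ring",a,np.sqrt(x[2]+x[:2]@x[:2]))
D=onz(c,[[317,127]],.084)[0,:2];H=onz(c,[[320,25]],.084)[0,:2];H0=onz(c,[[318,94]],.084)[0,:2]
for o in(a,end.mean(0)[:2]):print("dish",D-o,np.linalg.norm(D-o),ang(D-o),np.linalg.norm(H-o),ang(H-H0))
W=onz(c,[[143,202],[482,217]],.079)[:,:2];print(ang(W[1]-W[0]),W)
E
```

```text
[ 291  168   44  113 2777]
170 307 322; 178 305 323; 186 304 323; 194 304 323; 202 298 327; 210 292 333; 218 291 334; 226 292 333; 234 296 328; 242 302 321; 250 302 320; 258 302 320; 266 302 319; 274 301 319; Traceback (most recent call last):
  File "<stdin>", line 8, in <module>
    return umr_minimum(a, axis, None, out, keepdims, initial, where)
ValueError: zero-size array to reduction operation minimum which has no identity
```

```bash
python3 - <<'E'
from h import *
im=cv2.imread("pics/w1.png");z=np.load("pics/w1.npz");c=cam("wrist",z['p'],z['R'])
ang=lambda v:np.degrees(np.arctan2(v[1],v[0]))
end=onz(c,[[314,168.5],[310.5,280]],.157);print("bar",end,np.linalg.norm(end[0]-end[1]),end.mean(0),ang(end[0]-end[1]))
R=onz(c,[[519,180],[513,240],[110,190],[117,120],[508,110],[125,262],[470,35],[165,30]],.103)[:,:2]
x=np.linalg.lstsq(np.c_[2*R,np.ones(len(R))],(R**2).sum(1),rcond=None)[0];a=x[:2];print("ring",a,np.sqrt(x[2]+x[:2]@x[:2]))
D=onz(c,[[317,127]],.084)[0,:2];H=onz(c,[[320,25]],.084)[0,:2];H0=onz(c,[[318,94]],.084)[0,:2]
for o in(a,end.mean(0)[:2]):print("dish",D-o,np.linalg.norm(D-o),ang(D-o),np.linalg.norm(H-o),ang(H-H0))
W=onz(c,[[143,202],[482,217]],.079)[:,:2];print(ang(W[1]-W[0]),W)
E
```

```text
bar [[0.6147 0.3601 0.157 ]
 [0.5394 0.3131 0.157 ]] 0.08875128751310078 [0.577  0.3366 0.157 ] 31.968834248144468
ring [0.5876 0.3422] 0.19087573512963185
dish [0.0552 0.0342] 0.06496573309396501 31.739677571566627 0.15245366983619715 32.22005271925322
dish [0.0658 0.0398] 0.07688547288490327 31.16550416959361 0.16436802488633556 32.22005271925322
-58.66164666452671 [[0.4889 0.4804]
 [0.6642 0.1925]]
```

```bash
python3 - <<'E'
from h import *
A=[.5765,.3355]
ctrl.goto(A+[.20],down(-58))
print(ctrl.move_l(A+[.127],vel=.1,contact_N=8),ctrl.current_tool_pos())
ctrl.command_gripper(0.);ctrl.sleep(.2)
print("w",ctrl.current_grip_width(),ctrl.current_contact_force(),ctrl.current_wrist_torque(),ctrl.current_q(),ctrl.current_tool_pos(),ctrl.current_t())
E
```

```text
False [0.5769 0.3357 0.1278]
w 0.17149011056578098 [-0.7747  0.9601  4.9681] [ 0.1696  0.1495 -0.0082] [25.0748 36.4771 76.1262  0.0087 67.371  83.0707] [0.5766 0.3357 0.1272] 6.5417
```

```bash
python3 - <<'E'
from h import *
q=np.array(ctrl.ik([.5766,.3357,.127],down(-58)));q0=q[5]
for d in (15,45,90,135,170,186.5):
    q[5]=q0-d;ctrl.movej(q)
    print(d,ctrl.current_t(),ctrl.current_contact_force(),ctrl.current_wrist_torque(),ctrl.current_grip_width())
ctrl.sleep(.2);print(ctrl.current_contact_force(),ctrl.current_wrist_torque(),ctrl.current_q(),ctrl.current_tool_pos())
cv2.imwrite("pics/top1.png",ctrl.read_camera("top"))
E
```

```text
15 6.9083 [-1.5868  0.2147  6.3908] [0.0777 0.2797 0.0248] 0.17649909674856729
45 7.4917 [-4.8473  1.8444  8.2397] [0.3432 0.536  0.0442] 0.17634838005899398
90 8.2917 [-8.6787  1.3003 10.6067] [0.3375 1.0553 0.0403] 0.17552651324973817
135 9.0917 [-10.7908  -2.052   13.2665] [-0.1554  1.4612  0.0154] 0.17196943849492097
170 9.75 [-10.4008  -4.8603  13.1463] [-0.6499  1.3636  0.0418] 0.17183758745029834
186.5 10.1417 [-9.8267 -6.7394 12.3914] [-0.8271  1.2664  0.0582] 0.17225677392271976
[-10.2085  -6.5432  13.4363] [-0.8428  1.2967  0.0861] [  25.0743   36.4471   76.1895   -0.0309   67.5155 -103.4193] [0.5754 0.3348 0.1272]
```

```bash
python3 - <<'E'
from h import *
ctrl.command_gripper(1.0);ctrl.sleep(.1)
p=np.array([.5766,.3357]);u=np.array([np.cos(np.radians(218.5)),np.sin(np.radians(218.5))])
ctrl.move_l([*p,.20],vel=.2)
ctrl.move_l([*(p+.06*u),.28],vel=.2)
ctrl.sleep(.3);wshot("w2");print(ctrl.current_t(),ctrl.current_contact_force(),ctrl.current_tool_pos(),ctrl.current_q())
E
```

```text
13.2083 [-0.4634  0.3047 -0.8531] [0.5297 0.2985 0.2793] [  23.7723   23.847    74.1937    0.0011   82.0162 -104.7326]
```

View pics/w2.png

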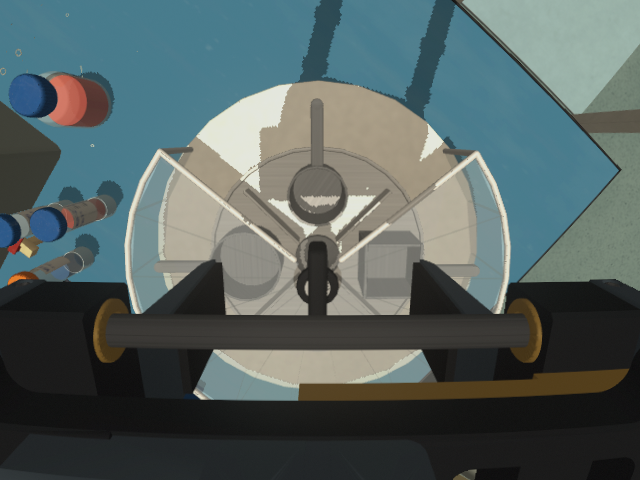

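The view shows the small dish (318,190) in the opening, handle outward from (317,165) to (317,100). The roof-edge corners are at (160,152) and (478,153), and the bar is in line with the handle.

```bash
python3 - <<'E'
from h import *
im=cv2.imread("pics/w2.png");z=np.load("pics/w2.npz");c=cam("wrist",z['p'],z['R'])
ang=lambda v:np.degrees(np.arctan2(v[1],v[0]))%360
E=onz(c,[[160,152],[478,153]],.102)[:,:2];mid=E.mean(0);d=E[1]-E[0];print("chord",np.linalg.norm(d),"(294 exp)","bisector dir",ang([d[1],-d[0]]),ang([-d[1],d[0]]))
for o in([.5766,.3357],):print("bisector from axis",ang(mid-o),[np.linalg.norm(e-o) for e in E])
g=cv2.cvtColor(im,cv2.COLOR_BGR2GRAY)
pts=[]
for r in(105,115,125,135,145,155):
    row=g[r,295:340].astype(int);gr=np.diff(row);print(r,295+np.argmin(gr),295+np.argmax(gr),row[8:36:2])
H=onz(c,[[317,99],[317,166]],.084);print("handle",H,ang(H[0]-H[1]),np.linalg.norm(H[0,:2]-[.5766,.3357]))
D=onz(c,[[319,187]],.084)[0,:2];print("dish",D,np.linalg.norm(D-[.5766,.3357]),ang(D-[.5766,.3357]))
E
```

```text
chord 0.2922041098722171 (294 exp) bisector dir 38.33982858449489 218.33982858449488
bisector from axis 217.30973340875695 [np.float64(0.18912314548862721), np.float64(0.19250237109748566)]
105 310 323 [158 159 159 154 100 109 110 111 108 107 125 158 158 159]
115 309 323 [158 158 158 153  98 110 110 110 109 110 125 159 159 158]
125 310 323 [159 158 157 156  96 110 110 110 109 110 125 156 155 155]
135 310 323 [155 154 153 152  93 111 109 108 109 110 124 156 156 156]
145 310 323 [154 153 154 153 104 110 109 108 109 110 125 157 157 156]
155 310 323 [140 140 140 139  99 110 109 108 109 110 115 140 139 139]
handle [[0.4434 0.2304 0.084 ]
 [0.4915 0.2688 0.084 ]] 218.50106398783709 0.16981178232557942
dish [0.5061 0.2828] 0.0881039202734219 216.86771158374975
```

```bash
python3 - <<'E'
from h import *
g=[.4606,.2441];u=np.array([np.cos(np.radians(218.5)),np.sin(np.radians(218.5))])
ctrl.move_l(g+[.14],vel=.25)
print(ctrl.move_l(g+[.060],vel=.1,contact_N=8),ctrl.current_tool_pos())
ctrl.command_gripper(0.25);print(ctrl.current_grip_width())
ctrl.command_gripper(0.);ctrl.sleep(.2)
print("w",ctrl.current_grip_width()*91,ctrl.current_contact_force(),ctrl.current_t())
ctrl.move_l(g+[.078],vel=.06);ctrl.sleep(.2);print("w",ctrl.current_grip_width()*91,ctrl.current_contact_force(),ctrl.current_tool_pos(),ctrl.current_t())
wshot("w3")
E
```

```text
False [0.461  0.2443 0.0605]
0.2540449720561095
w 11.888003718166418 [-0.3977 -0.3331 -0.4693] 16.6083
w 11.868341923382282 [ 0.1373  0.7361 -0.0599] [0.4604 0.244  0.0778] 17.2583
```

View pics/w3.png

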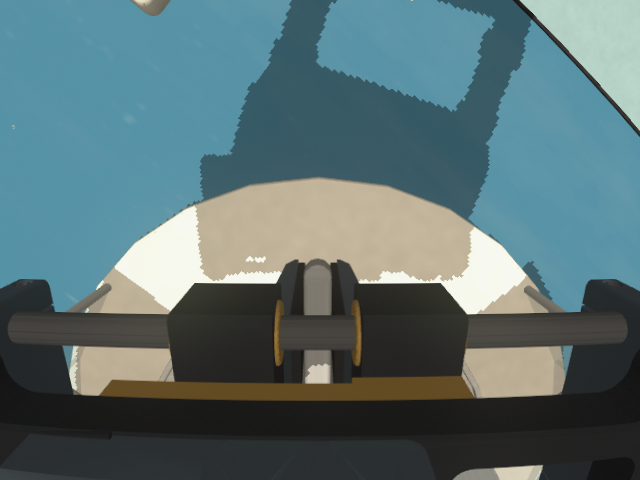

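The handle is held between the pads in the middle of the picture (318,270–380), width 11.9 mm. The fingers are clear of the housing. Next I pull the dish outward, raise it, and look at the large dish from near.

```bash
python3 - <<'E'
from h import *
u=np.array([np.cos(np.radians(218.5)),np.sin(np.radians(218.5))]);g=np.array([.4606,.2441])
ctrl.move_l([*(g+.075*u),.085],vel=.15)
ctrl.move_l([*(g+.085*u),.26],vel=.2)
w=np.radians(225);L=np.array([.451,-.172])-.065*np.array([np.cos(w),np.sin(w)])
ctrl.move_l([.43,.0,.26],vel=.25,ori=down(130))
ctrl.move_l([*L,.26],vel=.25,ori=down(135))
ctrl.sleep(.3);wshot("w4");cv2.imwrite("pics/top2.png",ctrl.read_camera("top"))
print(ctrl.current_t(),ctrl.current_grip_width()*91,ctrl.current_contact_force(),ctrl.current_tool_pos(),ctrl.current_q())
E
```

```text
21.0333 11.933686234304881 [ 0.2806 -0.2742 -0.4082] [ 0.4969 -0.1256  0.2601] [ -20.8696   16.5291   88.9023    0.0008   74.5554 -155.8963]
```

View pics/w4.png

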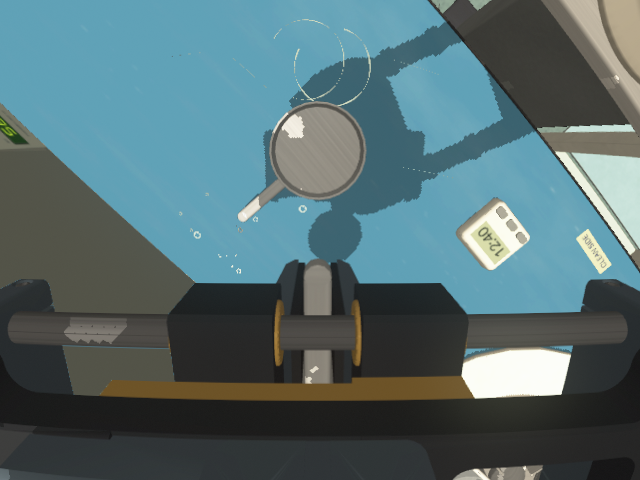

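The large dish's rim is centred at (318,151), from 271 to 366 across, and its handle tip is at (242,218). The held handle is firm at (318,280).

```bash
python3 - <<'E'
from h import *
im=cv2.imread("pics/w4.png");z=np.load("pics/w4.npz");c=cam("wrist",z['p'],z['R'])
ang=lambda v:np.degrees(np.arctan2(v[1],v[0]))%360
def fit(P):
    x=np.linalg.lstsq(np.c_[2*P,np.ones(len(P))],(P**2).sum(1),rcond=None)[0];return x[:2],np.sqrt(x[2]+x[:2]@x[:2])
hsv=cv2.cvtColor(im,cv2.COLOR_BGR2HSV);m=((hsv[...,1]<60)).astype(np.uint8);m[225:]=0
n,l,st,ce=cv2.connectedComponentsWithStats(m);i=l[150,330];print(st[i])
k=cv2.morphologyEx((l==i).astype(np.uint8),cv2.MORPH_CLOSE,np.ones((9,9)));k=cv2.morphologyEx(k,cv2.MORPH_OPEN,cv2.getStructuringElement(2,(41,41)))
ct=max(cv2.findContours(k,0,1)[0],key=cv2.contourArea).reshape(-1,2)
up=ct[ct[:,1]<175]
C,r=fit(onz(c,up,.036)[:,:2]);print("large",C,r,cv2.boundingRect(ct))
H=onz(c,[[242,218],[281,184]],.037)[:,:2];print("handle",H,ang(H[0]-C),np.linalg.norm(H[0]-C))
E
```

```text
[ 237   84  130  138 8371]
large [ 0.4527 -0.1685] 0.04955479777417938 (269, 98, 97, 102)
handle [[ 0.5594 -0.1757]
 [ 0.5036 -0.1711]] 356.1396146747395 0.10697705180929952
```

```bash
python3 - <<'E'
from h import *
w=np.radians(176);L=np.array([.4525,-.169]);T=L+.07*np.array([np.cos(w),np.sin(w)])
ctrl.move_l([*T,.22],vel=.15,ori=down(86))
ctrl.move_l([*T,.10],vel=.15);ctrl.sleep(.2)
cv2.imwrite("pics/sc3.png",ctrl.read_camera("scene"));im=ctrl.read_camera("top");cv2.imwrite("pics/top3.png",im)
cv2.imwrite("pics/top3c.png",cv2.resize(im[200:300,270:390],None,fx=5,fy=5,interpolation=cv2.INTER_CUBIC))
print(ctrl.current_t(),ctrl.current_grip_width()*91,ctrl.current_tool_pos(),ctrl.current_contact_force())
E
```

```text
23.2917 11.965119666562835 [ 0.3829 -0.1643  0.1004] [-0.095  -0.153  -1.2311]
```

View pics/top3c.png

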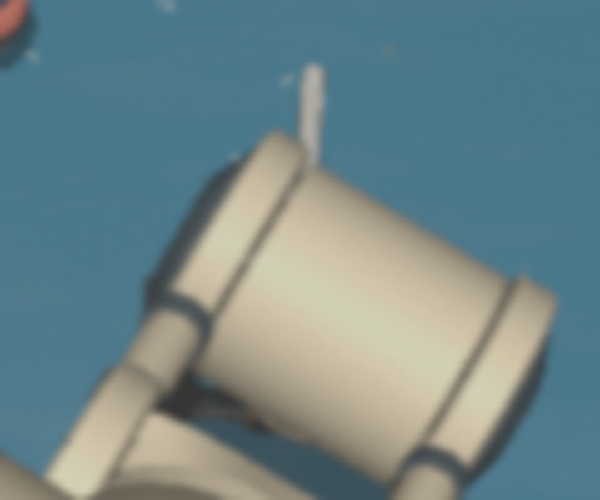

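The arm hides the dish from above; only the large dish's handle shows, at (313,110) in the crop. I'll descend with a contact guard.

```bash
python3 - <<'E'
from h import *
p=ctrl.current_tool_pos();x,y=.3827,-.1641
print(ctrl.move_l([x,y,.050],vel=.06,contact_N=5),ctrl.current_tool_pos())
print(ctrl.move_l([x,y,.036],vel=.015,contact_N=3),ctrl.current_tool_pos(),ctrl.current_contact_force(),ctrl.current_t())
cv2.imwrite("pics/sc4.png",ctrl.read_camera("scene"))
E
```

```text
False [ 0.3829 -0.1642  0.0502]
True [ 0.3825 -0.164   0.0396] [-0.9445 -0.4603  4.6936] 24.95
```

Contact came at TCP z = 0.0396 against 0.040 expected, so the dish is on the inner floor. I'll release, retreat and check.

```bash
python3 - <<'E'
from h import *
x,y=.3827,-.1641
ctrl.command_gripper(.4);ctrl.sleep(.2)
ctrl.move_l([x,y,.15],vel=.1)
w=np.radians(225);L=np.array([.4525,-.169])-.065*np.array([np.cos(w),np.sin(w)])
ctrl.move_l([*L,.28],vel=.2,ori=down(135))
ctrl.sleep(.3);wshot("w5");cv2.imwrite("pics/top5.png",ctrl.read_camera("top"))
print(ctrl.current_t(),ctrl.current_contact_force())
E
```

```text
28.4583 [-0.6582  0.4657 -0.2393]
```

View pics/w5.png

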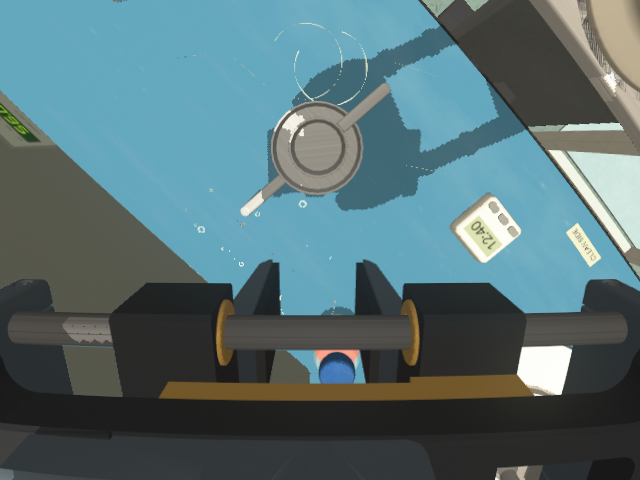

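View pics/top5.png

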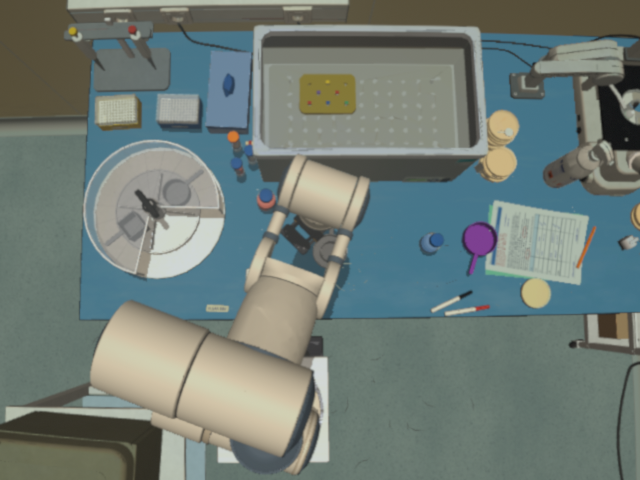

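The wrist view shows the small dish (317,147) concentric and upright in the large dish (317,148). Its handle points to (388,88), opposite the large dish's handle at (245,212). In the top view the wide dish (178,190) and square dish (132,225) are still in their bays, and the bottles are where they were. In the wrist view, the timer looks unmoved too.

```bash
python3 - <<'E'
from h import *
z=np.load("pics/w5.npz");c=cam("wrist",z['p'],z['R'])
print("large",onz(c,[[317,148]],.036),"small rim",onz(c,[[317.5,146.5]],.064),"tips",onz(c,[[244,212]],.037),onz(c,[[388,88]],.064))
ctrl.sign_off()
E
```

```text
large [[ 0.4524 -0.168   0.036 ]] small rim [[ 0.4506 -0.1691  0.064 ]] tips [[ 0.5594 -0.1766  0.037 ]] [[ 0.3621 -0.1603  0.064 ]]
the job is handed in; nothing more can be done
```

The small round dish is now standing flat inside the large dish with the two handles opposite, and the job is handed in at about 28.5 s of the 72 s allowed.

- **Turning:** I gripped the bar and turned the carousel about 186° anticlockwise. The small dish ended within about 1–1.5° of the middle of the opening.
- **Lifting:** I gripped the dish by its handle (width read 11.9 mm against 12 given), raised it slightly, drew it out through the opening and then lifted it clear.
- **Setting down:** It touched the large dish's floor at a tool height of 39.6 mm, where 40 mm was expected.

**Last checks**
- The small dish sits about 2 mm off the centre of the large one.
- The handles point about 180° apart.
- The large dish moved less than 1 mm.
- The wide and square dishes are still in their bays.
- The bottles and timer look unmoved in the pictures; I did not measure them.

**What failed or disagreed**
- **Carousel axis:** Rough fits from the images disagreed by up to about 2 cm. I used the bar's centre, which the grip confirmed.
- **Dish radius:** After the turn, a rough fix put the dish 88 mm from the axis instead of 78. I gripped by the handle tip instead, which measured 170 mm as expected.
- **View before lowering:** The arm hid the dish from the top camera, so I relied on the contact check instead.

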